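# Set a rice cooker for a delayed start

## Task

Set the rice cooker to cook later: with your fingertips, lightly tap the blue timer key, then the hour-up key, then the orange start key, letting each key spring back before the next and finishing clear of the cooker. Press no other key nor the lid release, do not press hard, and leave the cooker, the rice paddle on its lid, the measuring cup, the soap bottle and the drink bottle where they stand.

Things in the scene. Friction and masses are not known exactly. Their poses are not given: they have to be found in the camera images.
- cooker: Loose white rice cooker, 350 deep (x) x 255 wide (y) x 198 mm high, 3.8 kg. Origin: centre of its underside; z up; its front is its own -x (seen from the front, left is +y). On the front half of its level top is a grey panel with a display; the keys stand 7 mm proud of it. Key centres (x, y) mm: timer -66,80; cancel -120,80; menu -66,-80; start -120,-80; hour-up -131,-27; hour-down -131,27.
- key_timer_top (a point): Centre of the top face of the timer key: round blue cap, 22 mm across, with a white clock face; at the panel's left rear (seen from the cooker's front). To be tapped first.
- key_timer (a joint): How far the timer key is pushed straight down: 0 = up, 0.005 m = bottom; a spring of about 1 N at first touch and 6 N at the bottom; springs back when let go. It registers a press at 2.2 mm.
- key_up_top (a point): Centre of the top face of the hour-up key: round white cap, 22 mm across, with a black arrow pointing to the rear; in front of the display, right of the middle. To be tapped second.
- key_up (a joint): How far the hour-up key is pushed straight down: 0 = up, 0.005 m = bottom; a spring of about 1 N at first touch and 6 N at the bottom; springs back when let go. It registers a press at 2.2 mm.
- key_start_top (a point): Centre of the top face of the start key: oblong orange cap, 22 (x) x 34 mm (y), with a white dot; at the panel's right front. To be tapped third.
- key_start (a joint): How far the start key is pushed straight down: 0 = up, 0.005 m = bottom; a spring of about 1 N at first touch and 6 N at the bottom; springs back when let go. It registers a press at 2.2 mm.
- key_menu_top (a point): Centre of the top face of the menu key: round white cap, 22 mm across, with three black bars; at the panel's right rear. Not to be pressed.
- key_menu (a joint): How far the menu key is pushed straight down: 0 = up, 0.005 m = bottom; a spring of about 1 N at first touch and 6 N at the bottom; springs back when let go. It registers a press at 2.2 mm.
- key_cancel_top (a point): Centre of the top face of the cancel key: oblong black cap, 22 (x) x 34 mm (y), with a white square; at the panel's left front. Not to be pressed.
- key_cancel (a joint): How far the cancel key is pushed straight down: 0 = up, 0.005 m = bottom; a spring of about 1 N at first touch and 6 N at the bottom; springs back when let go. It registers a press at 2.2 mm.
- key_down_top (a point): Centre of the top face of the hour-down key: round white cap, 22 mm across, with a black arrow pointing to the front; in front of the display, left of the middle. Not to be pressed.
- key_down (a joint): How far the hour-down key is pushed straight down: 0 = up, 0.005 m = bottom; a spring of about 1 N at first touch and 6 N at the bottom; springs back when let go. It registers a press at 2.2 mm.
- lid_release_top (a point): Centre of the top face of the lid release: white bar, 12 (x) x 56 mm (y), in a grey housing on the cooker's front face, its top 34 mm lower than the panel. Not to be pressed.
- lid_release (a joint): How far the lid release is pushed straight down: 0 = up, 0.004 m = bottom; a spring of 1.5 to 7.5 N; springs back when let go.
- paddle_mid (a point): Pale wooden rice paddle, 216 mm long, 9 mm thick, 62 mm wide blade, lying loose across the cooker's lid behind the panel; point at the middle of its length. Bystander.
- cup_mid (a point): Green clear measuring cup, 72 mm across, 78 mm high, loose on the counter beside the cooker; point at its middle, half-way up. Bystander.
- soap_mid (a point): White pump soap bottle, 76 mm across, 164 mm high, loose beside the cooker; point on its axis, 82 mm up. Bystander.
- pet_mid (a point): Clear drink bottle with a green cap, 66 mm across, 170 mm high, loose beside the cooker; point on its axis, 85 mm up. Bystander.

How it is judged:
On the way, in this order (a step that is already met when the one before it is completed fails the run):
1. the timer key alone is pressed by the fingers (value of joint key_timer above 0.0022 m and contact force between the fingers and cooker above 0.5 N and value of joint each of key_up, key_start, key_menu, key_cancel, key_down, lid_release below 0.001 m), for 0.04 s.
2. then, the timer key being up again, the hour-up key alone (value of joint key_up above 0.0022 m and contact force between the fingers and cooker above 0.5 N and value of joint each of key_timer, key_start, key_menu, key_cancel, key_down, lid_release below 0.001 m), for 0.04 s.
3. then, the hour-up key being up again, the start key alone (value of joint key_start above 0.0022 m and contact force between the fingers and cooker above 0.5 N and value of joint each of key_timer, key_up, key_menu, key_cancel, key_down, lid_release below 0.001 m), for 0.04 s.
At the end, for the whole second after the job is handed in: Timer, hour-up and start were each pressed past 2.2 mm, alone and in that order; at the end all keys are up (within 0.7 mm), the cooker is untouched, level and within 10 mm of its start, and the four bystanders are within 15 mm of theirs (value of joint each of key_timer, key_up, key_start, key_menu, key_cancel, key_down, lid_release below 0.0007 m and distance of cooker from where it was at the start of the episode below 0.01 m and angle between cooker's own z axis and vertical below 0.02 rad and linear speed of cooker below 0.01 m/s and distance of each of paddle_mid, cup_mid, soap_mid, pet_mid from where it was at the start of the episode below 0.015 m and contact force between the fingers and cooker below 0.05 N).
It fails at once if the menu, cancel or hour-down key or the lid release is pressed (past 1.5 mm) (value of joint any of key_menu, key_cancel, key_down, lid_release above 0.0015 m).
It fails at once if two of the wanted keys are down together (value of joint each of key_timer, key_up above 0.0015 m or value of joint each of key_up, key_start above 0.0015 m or value of joint each of key_timer, key_start above 0.0015 m).
It fails at once if the cooker is pressed hard (more than 30 N) (contact force between any of the fingers, the arm and cooker above 30 N).
It fails at once if the cooker is shoved, tipped or lifted (over 10 mm or 0.03 rad) (distance of cooker from where it was at the start of the episode above 0.01 m or angle between cooker's own z axis and vertical above 0.03 rad).
It fails at once if the paddle, cup, soap bottle or drink bottle is moved or lifted (over 15 mm) (distance of any of paddle_mid, cup_mid, soap_mid, pet_mid from where it was at the start of the episode above 0.015 m).
It also fails if it takes over 43 s, if anything falls off the work surface, if the arm or the gripper's body presses on something with over 40 N, if the wrist force passes 120 N, or if a joint passes its speed limit or range.

## Robot

A 7-joint arm with a two-finger parallel gripper is mounted at the origin on the work surface. World frame = base frame: x ahead of the robot, y to its left, z up, the work surface at z = 0. Lengths are in m, angles in rad, forces in N, time in s.
With the tool pointing down it reaches from about 0.425 to 1.025 m from the base axis. Payload 3.6 kg.
Tool frame: the origin (TCP) lies at the very end of the fingers, on their centre line; the grasp point (between the pads) lies behind it (arm.hold_point_z is the z of the grasp point in the tool frame, in m); z points along the fingers, y is the line along which they close (so a half turn about z gives the same grasp; the last joint's range is limited). The gripper opens to 85 mm and grips with 20 to 120 N. Pads are 22 mm wide; open, the fingers measure 114 mm over their backs; the gripper's body (76 mm by 85 mm) begins 54 mm behind the grasp point. The pads swing forward as they close: fully open they stand 13 mm farther back than shut.
Start: joints at [1.177, 0.591, 0.048, 1.609, -0.033, 0.943, -0.034], TCP at [0.214, -0.693, 0.231] pointing down, gripper open.
Joint ranges: [-2.69, 2.69], [-0.47, 2.24], [-1.27, 1.36], [0.19, 2.51], [-1.53, 4.68], [0.08, 2.07], [-3.09, 3.09]. Speed limits (rad/s): [2.57, 2.57, 3.14, 3.14, 3.14, 3.14, 3.14].

## Interface

Orientations are given as a 3x3 rotation matrix whose columns are the frame's x, y, z axes.
In Python, from station import arm gives the robot as it stands.
- The arm moves only by the tool carry_out, never from a script. Its argument "commands" is a list of rows, each an object with "delta_pos": the shift along the tool's x, y, z in cm, a list of three; "rotation": the turn, a rotation vector about the tool's x, y, z in degrees, a list of three. A call has 1 to 12 rows; each row shifts and turns the commanded pose from where the row before left it, along the tool's axes as they then stand; what a row does not reach is not made up. A row lasts 1/10 s, in which the tool goes at most 50 mm and 8.59 degrees, less where a joint would pass 70% of its speed; a pose out of reach is approached as far as the arm can. A call with a gripper value outside its range is refused whole. "gripper" is the opening, from 0 (shut) to 1 (fully open), set as the call begins (left out, the last holds). The fingers move at their own pace and stop on an object; the grip force is fixed at half the most. Time passes only in rows, so rows that do not move let the fingers close. It gives the time, the measured TCP pose, the force, the opening and the grip force at its end, in the units of the state.
- arm.get_obs(): the state, without advancing time (a new reading comes with each control period).
- arm.snapshot(name): name is "scene" or "top" or "wrist"; returns the picture (384x512x3 uint8, blue, green, red); there is no depth.
- arm.camera_model(name): a dict with "fx", "fy", "cx", "cy" (pixels), "world_to_cam" (4x4, takes a point from world to camera coordinates). Camera axes: x right, y down, z forward; pixel columns grow to the right and rows downward; lengths in m; the calibration is good to about 2 mm. A picture is of the moment at which its call begins: read the wrist's pose just before it. camera_model takes no time and is no camera call; for the wrist camera it gives the pose at the moment of the call.
- arm.sign_off(): hands the job in; it is judged then, once.
Trained networks look in the newest picture that a camera, given by its name, has taken for a name from the list of things; names that differ only in an ending like _2 or _b are one class to them, and where a whole thing is asked for, a point or a joint stands for the part that bears it (a point fixed in the world has none). Each returns a list of dicts, best first, with "conf" (0 to 1); they miss things now and then, are a little off and sometimes report something else, mostly with a low value. They report only what shows in the picture. A call takes as long as a camera call.
- arm.find_in(label, camera): "extent" ([left, top, width, height] in pixels, round what is visible of it).
- arm.landmark_of(label, camera): "point" ([column, row] in pixels: a listed point, or the origin of a listed thing).
The state is a dict: "clock": time; "qpos": joint angles; "joint_vel": joint speeds; "effort": joint torques, N m; "tcp_pos": TCP position; "tcp_rot": TCP orientation; "force": force on the tool from outside, world axes, zero at the start; "wrist_torque": the same for the moment, N m; "grip_width": finger opening in m; "finger_force": force on a finger pad.
Only numpy, scipy, OpenCV 4.12 (cv2) and the standard library are available. Lean on these libraries where they do the work, as an engineer would, in place of code of your own. Each camera call takes 0.05 s, during which the arm holds its last target. There are 200 camera calls.

## Working session

There is one attempt and no reset: what is moved stays moved. The work goes in short steps, Python scripts to look and compute and a tool call to move; the robot and the scene stay as the last step left them, time stands still between calls to the robot, and variables do not carry over. Pictures are saved under pics/ and viewed, at most 10 in all, crops included, and the job is handed in when it is done.

Besides the shell and the picture viewer there is one more tool, called by a JSON object that holds its "api" and its "payload". carry_out: Moves the arm, as the interface text tells. Its arguments: {"type":"object","properties":{"commands":{"type":"array","items":{"type":"object","properties":{"delta_pos":{"type":"array","items":{"type":"number"}},"rotation":{"type":"array","items":{"type":"number"}}}}},"gripper":{"type":"number"}},"required":["commands"]}

```bash
mkdir -p pics; cat > h.py <<'E'
import numpy as np, cv2
from station import arm
L={'key_timer_top':(-66,80,0),'key_up_top':(-131,-27,0),'key_start_top':(-120,-80,0),'key_menu_top':(-66,-80,0),'key_cancel_top':(-120,80,0),'key_down_top':(-131,27,0)}
def ray(m,p):
    T=np.array(m['world_to_cam']); R=T[:3,:3]; c=-R.T@T[:3,3]
    d=R.T@np.array([(p[0]-m['cx'])/m['fx'],(p[1]-m['cy'])/m['fy'],1]); return c,d
def atz(m,p,z):
    c,d=ray(m,p); return c+d*(z-c[2])/d[2]
E
python3 - <<'E'
from h import *
o=arm.get_obs(); print(o['clock'],o['tcp_pos'],o['tcp_rot'],arm.hold_point_z)
ims=[]
for n in ('scene','top'):
    im=arm.snapshot(n); ims.append(im); m=arm.camera_model(n); print(n,m['fx'],ray(m,(256,192)))
    for k in list(L)+['lid_release_top','paddle_mid','cup_mid','soap_mid','pet_mid','cooker']:
        r=arm.landmark_of(k,n)
        if r: print(k,np.round(r[0]['point'],1),round(r[0]['conf'],2), np.round(atz(m,r[0]['point'],.2),3))
    cv2.imwrite(f'pics/{n}0.png',im)
E
```

```text
0.0 [ 0.21386683 -0.69182177  0.23010467] [[ 9.55375327e-01  2.95393571e-01 -7.89505701e-04]
 [ 2.95394609e-01 -9.55372762e-01  2.21596187e-03]
 [-9.96913514e-05 -2.35029103e-03 -9.99997233e-01]] -0.0187
scene 396.39419888156635 (array([1.23573985, 0.54755931, 0.78176406]), array([-0.5997358 , -0.48820555, -0.63413863]))
key_timer_top [291.5 177.4] 0.59 [0.588 0.131 0.2  ]
key_up_top [274. 153.] 0.5 [0.53  0.034 0.2  ]
key_start_top [252.1 148.2] 0.47 [ 0.549 -0.025  0.2  ]
key_menu_top [242.1 154.7] 0.59 [ 0.589 -0.026  0.2  ]
key_cancel_top [304.9 164.3] 0.48 [0.521 0.126 0.2  ]
key_down_top [292.7 156.5] 0.46 [0.512 0.082 0.2  ]
paddle_mid [246.6 183.9] 0.76 [0.676 0.063 0.2  ]
cup_mid [202.1 196.2] 0.52 [0.775 0.014 0.2  ]
soap_mid [274.4 152.7] 0.66 [0.528 0.034 0.2  ]
pet_mid [339.3 227.1] 0.92 [0.665 0.307 0.2  ]
cooker [294.7 176.5] 0.6 [0.58  0.135 0.2  ]
top 462.47297777592325 (array([0.33122109, 0.03265168, 1.35736645]), array([ 0.22071213,  0.00116303, -0.97553124]))
key_up_top [254.8 213.1] 0.38 [0.538 0.031 0.2  ]
key_start_top [272.9 214. ] 0.46 [ 0.541 -0.015  0.2  ]
key_menu_top [275.3 192.4] 0.64 [ 0.598 -0.015  0.2  ]
key_cancel_top [212.7 207.2] 0.41 [0.54  0.139 0.2  ]
key_down_top [229.2 215.2] 0.49 [0.525 0.095 0.2  ]
lid_release_top [242.2 236.7] 0.44 [0.475 0.055 0.2  ]
paddle_mid [250.7 154.4] 0.79 [0.691 0.059 0.2  ]
cup_mid [320.3 193.9] 0.93 [ 0.608 -0.13   0.2  ]
soap_mid [315.6 237.4] 0.72 [ 0.495 -0.128  0.2  ]
pet_mid [174.3 202.8] 0.68 [0.54  0.238 0.2  ]
cooker [247.  153.7] 0.74 [0.692 0.069 0.2  ]
```

View pics/top0.png

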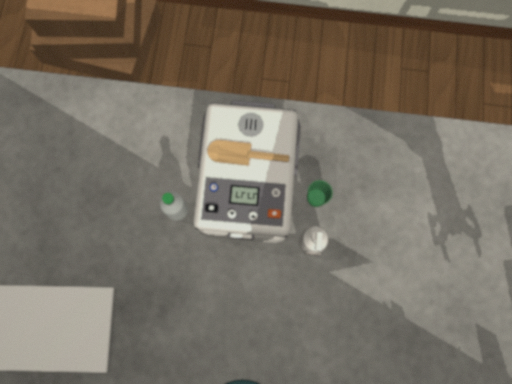

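View pics/scene0.png

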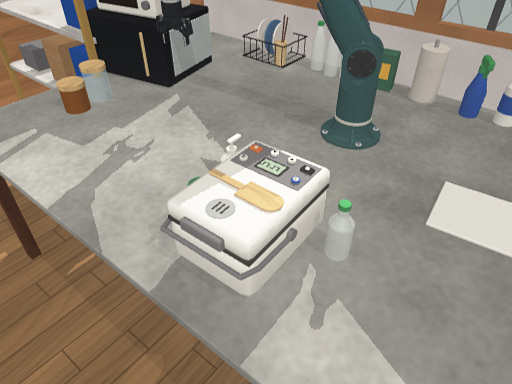

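Top view: the cooker's front faces the robot with a slight yaw. Timer is at about (213,187), cancel (211,208), down (232,213), up (253,215), start (274,213) and menu (276,192). In the scene view the timer is at (296,180), matching the detector. The soap and cup stand on the right and the drink bottle on the left, all below the cooker's top.

```bash
cat >> h.py <<'E'
from scipy.optimize import least_squares
def model(p):
    c,s=np.cos(p[2]),np.sin(p[2]); R=np.array([[c,-s],[s,c]])
    return {k:np.r_[R@(np.array(v[:2])/1000)+p[:2],p[3]] for k,v in L.items()}
def proj(m,X):
    q=np.array(m['world_to_cam'])@np.r_[X,1]; return np.array([m['fx']*q[0]/q[2]+m['cx'],m['fy']*q[1]/q[2]+m['cy']])
def fit(obs,p0,zs=.004,z0=.2):  # obs: list of (cam model, key, pixel)
    f=lambda p:np.r_[np.concatenate([proj(m,model(p)[k])-px for m,k,px in obs]),(p[3]-z0)/zs]
    r=least_squares(f,p0,loss='soft_l1',f_scale=1.5); return r.x,f(r.x)
E
python3 - <<'E'
from h import *
t,s=arm.camera_model('top'),arm.camera_model('scene')
T={'key_timer_top':(213,187),'key_up_top':(253.8,214.5),'key_start_top':(273.5,213.5),'key_menu_top':(275.5,192),'key_cancel_top':(212,207.5),'key_down_top':(231,214)}
S={'key_timer_top':(295,180),'key_up_top':(275,153),'key_start_top':(256,148),'key_menu_top':(242.5,156),'key_cancel_top':(306.5,168),'key_down_top':(292.5,159)}
for ob in ([(t,k,v) for k,v in T.items()],[(s,k,v) for k,v in S.items()],[(t,k,v) for k,v in T.items()]+[(s,k,v) for k,v in S.items()]):
    p,r=fit(ob,[.66,.06,0,.2],zs=.05); print(np.round(p,4),np.round(r,1))
for k,v in model(p).items(): print(k,np.round(v,4))
o=arm.get_obs();R=np.array(o['tcp_rot']);d=model(p)['key_timer_top']+[0,0,.12]-o['tcp_pos'];print('tool delta cm',R.T@d*100)
E
```

```text
[0.662  0.0668 0.037  0.1986] [ 0.4  0.1 -0.9  0.8  0.5 -0.7 -0.1  0.2 -0.7  0.1  0.7 -0.4 -0. ]
[0.6622 0.0674 0.026  0.2045] [ 0.1 -0.5 -0.5 -0.7 -0.1 -0.7  0.6  0.4  0.6  1.  -0.8  0.5  0.1]
[0.6609 0.0667 0.0331 0.2031] [ 0.2 -0.  -1.1  1.   0.4 -0.5 -0.   0.3 -1.   0.1  0.4 -0.4  0.1 -0.6
 -0.8 -0.7 -0.3 -0.6  0.5  0.5  0.4  0.8 -1.   0.4  0.1]
key_timer_top [0.5923 0.1444 0.2031]
key_up_top [0.5308 0.0353 0.2031]
key_start_top [ 0.5436 -0.0173  0.2031]
key_menu_top [ 0.5976 -0.0155  0.2031]
key_cancel_top [0.5383 0.1426 0.2031]
key_down_top [0.5291 0.0893 0.2031]
tool delta cm [ 60.85110021 -68.80843258  -9.1861546 ]
```

{"api": "carry_out", "payload": {"commands": [{"delta_pos": [0,0,-4],"rotation": [0,0,7.65]},{"delta_pos": [0,0,-5],"rotation": [0,0,7.65]},{"delta_pos": [2,-4.1,0]},{"delta_pos": [2,-4.1,0]},{"delta_pos": [2,-4.1,0]},{"delta_pos": [2,-4.1,0]},{"delta_pos": [2,-4.1,0]},{"delta_pos": [2,-4.1,0]},{"delta_pos": [2,-4.1,0]},{"delta_pos": [2,-4.1,0]},{"delta_pos": [2,-4.1,0]},{"delta_pos": [2,-4.1,0]}], "gripper": 0}}

```text
invalid input at $.commands[2]: expected keys delta_pos, rotation
```

{"api": "carry_out", "payload": {"commands": [{"delta_pos": [2,-4.1,0]},{"delta_pos": [2,-4.1,0]},{"delta_pos": [2,-4.1,0]},{"delta_pos": [2,-4.1,0]},{"delta_pos": [2,-4.1,0]},{"delta_pos": [2,-4.1,0]},{"delta_pos": [2,-4.1,0]},{"delta_pos": [2,-4.1,0]},{"delta_pos": [0,0,0]},{"delta_pos": [0,0,0]}]}}

```text
invalid input at $.commands[0]: expected keys delta_pos, rotation
```

```bash
python3 - <<'E'
from h import *
o=arm.get_obs(); print(o['clock'],o['tcp_pos'],o['tcp_rot'],o['force'],o['grip_width'])
m=arm.camera_model('wrist'); im=arm.snapshot('wrist'); cv2.imwrite('pics/w1.png',im)
obs=[]
for k in L:
    r=arm.landmark_of(k,'wrist')
    if r: obs.append((m,k,r[0]['point'])); print(k,np.round(r[0]['point'],1),round(r[0]['conf'],2))
if obs:
    p,r=fit(obs,[.661,.067,.033,.203],zs=.003,z0=.203); print(np.round(p,4),np.round(r,1))
    for k,v in model(p).items(): print(k,np.round(v,4))
print(proj(m,np.array(o['tcp_pos'])))
E
```

```text
1.3 [ 0.21411308 -0.69266885  0.23128724] [[ 9.55392296e-01  2.95339735e-01 -4.86435752e-05]
 [ 2.95339737e-01 -9.55392296e-01  1.90044845e-05]
 [-4.08609176e-05 -3.25231187e-05 -9.99999999e-01]] [ 0.16971648 -0.65374172  0.19032146] 0.08561516617951542
[255.05661662 244.21507583]
```

View pics/w1.png

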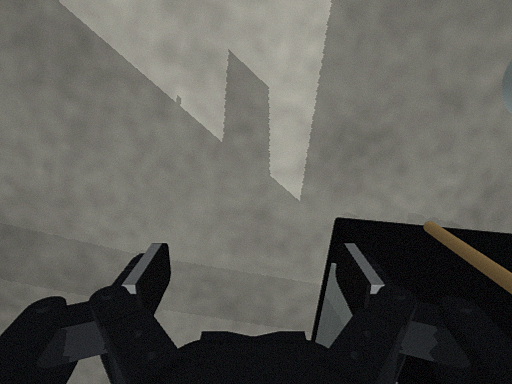

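The wrist view from the start shows open fingers with the TCP near (255,244) and a black appliance on the right, from which I'll move away. Both moves were refused because every row needs both keys, so I'll resend them.

{"api": "carry_out", "payload": {"commands": [{"delta_pos": [0,0,-4],"rotation": [0,0,7.65]},{"delta_pos": [0,0,-5],"rotation": [0,0,7.65]},{"delta_pos": [2,-4.1,0],"rotation": [0,0,0]},{"delta_pos": [2,-4.1,0],"rotation": [0,0,0]},{"delta_pos": [2,-4.1,0],"rotation": [0,0,0]},{"delta_pos": [2,-4.1,0],"rotation": [0,0,0]},{"delta_pos": [2,-4.1,0],"rotation": [0,0,0]},{"delta_pos": [2,-4.1,0],"rotation": [0,0,0]},{"delta_pos": [2,-4.1,0],"rotation": [0,0,0]},{"delta_pos": [2,-4.1,0],"rotation": [0,0,0]},{"delta_pos": [2,-4.1,0],"rotation": [0,0,0]},{"delta_pos": [2,-4.1,0],"rotation": [0,0,0]}], "gripper": 0}}

```text
clock: 2.85
tcp_pos: [0.4011, -0.2746, 0.3217]
tcp_rot: [[0.999, 0.033, 0.001], [0.033, -0.999, -0.001], [0.001, 0.001, -1.0]]
force: [0.8, 0.0, 0.3]
grip_width: 0.0001
finger_force: 0.0
```

{"api": "carry_out", "payload": {"commands": [{"delta_pos": [2,-4.1,0],"rotation": [0,0,0]},{"delta_pos": [2,-4.1,0],"rotation": [0,0,0]},{"delta_pos": [2,-4.1,0],"rotation": [0,0,0]},{"delta_pos": [2,-4.1,0],"rotation": [0,0,0]},{"delta_pos": [2,-4.1,0],"rotation": [0,0,0]},{"delta_pos": [2,-4.1,0],"rotation": [0,0,0]},{"delta_pos": [2,-4.1,0],"rotation": [0,0,0]},{"delta_pos": [2,-4.1,0],"rotation": [0,0,0]},{"delta_pos": [0,0,0],"rotation": [0,0,0]},{"delta_pos": [0,0,0],"rotation": [0,0,0]},{"delta_pos": [0,0,0],"rotation": [0,0,0]}]}}

```text
clock: 3.95
tcp_pos: [0.5493, 0.0553, 0.3211]
tcp_rot: [[1.0, 0.031, -0.001], [0.031, -1.0, -0.001], [-0.001, 0.001, -1.0]]
force: [-0.2, -0.1, -0.9]
grip_width: 0.0003
finger_force: 0.0
```

```bash
cat > look.py <<'E'
import sys
from h import *
o=arm.get_obs(); print(o['clock'],np.round(o['tcp_pos'],4),np.round(o['tcp_rot'],4).tolist(),np.round(o['force'],2),o['grip_width'])
m=arm.camera_model('wrist'); im=arm.snapshot('wrist'); cv2.imwrite(f'pics/{sys.argv[1]}.png',im)
obs=[]
for k in L:
    r=arm.landmark_of(k,'wrist')
    if r:
        print(k,np.round(r[0]['point'],1),round(r[0]['conf'],2))
        if r[0]['conf']>.3: obs.append((m,k,r[0]['point']))
if obs:
    p,r=fit(obs,[.661,.067,.033,.203],zs=.003,z0=.203); print(np.round(p,4),np.round(r,1))
    R=np.array(o['tcp_rot'])
    for k,v in model(p).items(): print(k,np.round(v,4),'tool cm',np.round(R.T@(v-o['tcp_pos'])*100,2))
E
python3 look.py w2
```

```text
3.95 [0.5493 0.0553 0.3211] [[0.9995, 0.0311, -0.0008], [0.0311, -0.9995, -0.0011], [-0.0008, 0.001, -1.0]] [-0.2  -0.06 -0.93] 0.00031482972813571343
key_timer_top [154.2 134.3] 0.82
key_up_top [272.3 207. ] 0.83
key_start_top [324.8 198.3] 0.7
key_menu_top [334.8 136.9] 0.97
key_cancel_top [158.9 193.8] 0.85
key_down_top [214.  204.6] 0.79
[0.6615 0.0654 0.0044 0.2076] [ 0.   0.4 -1.1 -0.5  2.7 -1.4 -1.   2.6 -0.3 -1.1  0.9  0.5  1.5]
key_timer_top [0.5952 0.1451 0.2076] tool cm [ 4.88 -8.85 11.33]
key_up_top [0.5306 0.0378 0.2076] tool cm [-1.91  1.67 11.35]
key_start_top [ 0.5419 -0.0151  0.2076] tool cm [-0.95  7.   11.35]
key_menu_top [ 0.5959 -0.0149  0.2076] tool cm [ 4.45  7.15 11.35]
key_cancel_top [0.5412 0.1449 0.2076] tool cm [-0.52 -8.99 11.34]
key_down_top [0.5304 0.0918 0.2076] tool cm [-1.76 -3.72 11.34]
```

View pics/w2.png

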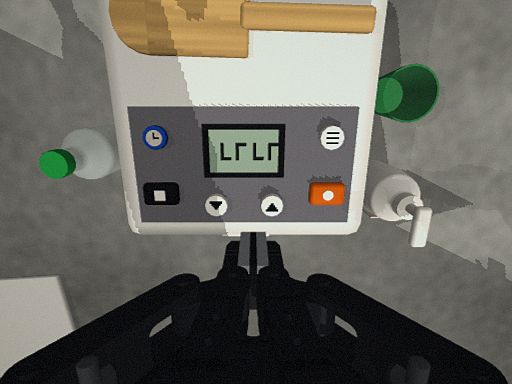

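Wrist view: the panel is clear. Timer is at (155,137), menu (332,138), cancel (161,194), down (215,205), up (271,205) and start (327,194), with the shut fingertips at about (255,240). I'll refit with these positions.

```bash
python3 - <<'E'
from h import *
m=arm.camera_model('wrist');o=arm.get_obs();R=np.array(o['tcp_rot'])
im=cv2.imread('pics/w2.png'); hsv=cv2.cvtColor(im,cv2.COLOR_BGR2HSV)
for n,lo,hi in (('blue',(105,120,50),(125,255,255)),('orange',(3,150,120),(15,255,255))):
    q=cv2.inRange(hsv,lo,hi); q[:100]=0;q[230:]=0; ys,xs=np.nonzero(q); print(n,xs.min(),xs.max(),ys.min(),ys.max())
W={'key_timer_top':(155,137.5),'key_up_top':(271.5,205),'key_start_top':(326.5,194),'key_menu_top':(332,137.5),'key_cancel_top':(161,194),'key_down_top':(215,205)}
for zs,z0 in ((.05,.203),(.0002,.200),(.0002,.205)):
    p,r=fit([(m,k,v) for k,v in W.items()],[.661,.067,.033,.203],zs=zs,z0=z0); print(np.round(p,4),np.round(r,1))
    for k,v in list(model(p).items())[:3]: print(k,np.round(v,4),'tool cm',np.round(R.T@(v-o['tcp_pos'])*100,2))
E
```

```text
blue 142 167 125 149
orange 310 344 183 204
[0.6612 0.069  0.0298 0.2035] [-0.1 -0.3 -0.  -0.   0.3  0.3 -0.6  0.  -0.5  0.1  1.  -0.1  0. ]
key_timer_top [0.5928 0.147  0.2035] tool cm [ 4.6  -8.96 11.79]
key_up_top [0.531  0.0381 0.2035] tool cm [-1.91  1.73 11.79]
key_start_top [ 0.5436 -0.0146  0.2035] tool cm [-0.82  7.03 11.79]
[0.6604 0.0692 0.0303 0.2001] [ 1.   0.2 -0.4 -0.4 -0.9 -0.  -1.9  0.4  0.5 -0.2  1.3 -0.5  0.3]
key_timer_top [0.592  0.1471 0.2001] tool cm [ 4.52 -8.98 12.13]
key_up_top [0.5302 0.0382 0.2001] tool cm [-1.99  1.71 12.13]
key_start_top [ 0.5428 -0.0144  0.2001] tool cm [-0.9   7.01 12.13]
[0.6615 0.0689 0.0297 0.205 ] [-0.6 -0.5  0.1  0.2  0.7  0.4 -0.1 -0.2 -0.9  0.2  0.9  0.1 -0.1]
key_timer_top [0.5931 0.1469 0.205 ] tool cm [ 4.64 -8.96 11.64]
key_up_top [0.5314 0.0381 0.205 ] tool cm [-1.88  1.73 11.64]
key_start_top [ 0.5439 -0.0146  0.205 ] tool cm [-0.79  7.03 11.64]
```

{"api": "carry_out", "payload": {"commands": [{"delta_pos": [1.6,-3.0,1.0],"rotation": [0,0,0]},{"delta_pos": [1.5,-3.0,2.5],"rotation": [0,0,0]},{"delta_pos": [1.5,-2.96,2.5],"rotation": [0,0,0]},{"delta_pos": [0,0,2.5],"rotation": [0,0,0]},{"delta_pos": [0,0,2.0],"rotation": [0,0,0]},{"delta_pos": [0,0,0.5],"rotation": [0,0,0]},{"delta_pos": [0,0,0],"rotation": [0,0,0]},{"delta_pos": [0,0,0],"rotation": [0,0,0]},{"delta_pos": [0,0,0],"rotation": [0,0,0]}]}}

```text
clock: 5.2
tcp_pos: [0.5937, 0.1478, 0.2128]
tcp_rot: [[0.999, 0.032, 0.003], [0.032, -0.999, 0.001], [0.003, -0.001, -1.0]]
force: [0.6, 0.3, 0.4]
grip_width: 0.0002
finger_force: 0.0
```

```bash
python3 look.py w3
```

```text
5.2 [0.5937 0.1478 0.2128] [[0.9995, 0.0322, 0.0026], [0.0322, -0.9995, 0.0007], [0.0026, -0.0006, -1.0]] [0.59 0.27 0.36] 0.00017414924975610627
key_up_top [418.8 334.8] 0.72
key_start_top [506.7 319.9] 0.93
key_cancel_top [251.4 314.8] 0.53
key_down_top [335.1 331.5] 0.53
[0.663  0.0686 0.0063 0.2093] [ 0.3 -1.7 -0.2  0.8  0.4  0.5 -0.5 -0.1  2.1]
key_timer_top [0.5965 0.1482 0.2093] tool cm [ 0.28 -0.03  0.35]
key_up_top [0.5322 0.0408 0.2093] tool cm [-6.49 10.5   0.33]
key_start_top [ 0.5435 -0.0122  0.2093] tool cm [-5.53 15.83  0.33]
key_menu_top [ 0.5975 -0.0118  0.2093] tool cm [-0.13 15.97  0.34]
key_cancel_top [0.5425 0.1478 0.2093] tool cm [-5.11 -0.17  0.34]
key_down_top [0.5319 0.0948 0.2093] tool cm [-6.35  5.1   0.33]
```

View pics/w3.png

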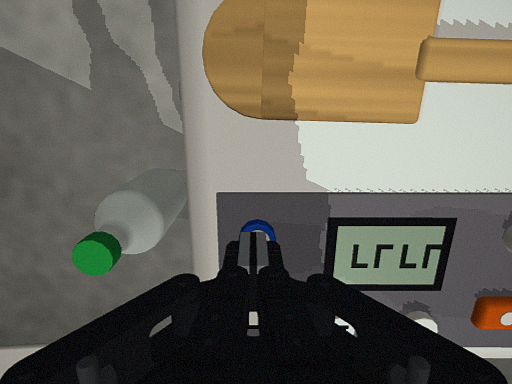

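The shut fingertips stand over the blue timer key, which shows at (259,230). I'll descend in small steps while watching the force.

{"api": "carry_out", "payload": {"commands": [{"delta_pos": [0,0,0.5],"rotation": [0,0,0]},{"delta_pos": [0,0,0.3],"rotation": [0,0,0]},{"delta_pos": [0,0,0],"rotation": [0,0,0]},{"delta_pos": [0,0,0],"rotation": [0,0,0]}]}}

```text
clock: 5.95
tcp_pos: [0.5929, 0.1479, 0.2034]
tcp_rot: [[0.999, 0.033, 0.0], [0.033, -0.999, -0.0], [0.0, 0.0, -1.0]]
force: [0.3, -0.5, 2.9]
grip_width: -0.0001
finger_force: 1.3
```

{"api": "carry_out", "payload": {"commands": [{"delta_pos": [0,0,0.2],"rotation": [0,0,0]},{"delta_pos": [0,0,0],"rotation": [0,0,0]},{"delta_pos": [0,0,0],"rotation": [0,0,0]}]}}

```text
clock: 6.25
tcp_pos: [0.5929, 0.1479, 0.2016]
tcp_rot: [[0.999, 0.033, 0.0], [0.033, -0.999, 0.0], [0.0, -0.0, -1.0]]
force: [-0.7, -1.1, 5.6]
grip_width: -0.0004
finger_force: 2.2
```

{"api": "carry_out", "payload": {"commands": [{"delta_pos": [0,0,0.05],"rotation": [0,0,0]},{"delta_pos": [0,0,0],"rotation": [0,0,0]},{"delta_pos": [0,0,-1.0],"rotation": [0,0,0]},{"delta_pos": [0,0,-2.0],"rotation": [0,0,0]},{"delta_pos": [-2.2,3.6,0],"rotation": [0,0,0]},{"delta_pos": [-2.2,3.6,0],"rotation": [0,0,0]},{"delta_pos": [-2.15,3.55,0],"rotation": [0,0,0]},{"delta_pos": [0,0,1.0],"rotation": [0,0,0]},{"delta_pos": [0,0,1.0],"rotation": [0,0,0]},{"delta_pos": [0,0,0],"rotation": [0,0,0]},{"delta_pos": [0,0,0],"rotation": [0,0,0]},{"delta_pos": [0,0,0],"rotation": [0,0,0]}]}}

```text
clock: 7.45
tcp_pos: [0.5315, 0.0397, 0.2109]
tcp_rot: [[0.999, 0.035, 0.0], [0.035, -0.999, 0.001], [0.0, -0.001, -1.0]]
force: [-0.3, 0.7, -0.1]
grip_width: 0.0001
finger_force: 0.0
```

```bash
python3 look.py w4
```

```text
7.45 [0.5315 0.0397 0.2109] [[0.9994, 0.0349, 0.0005], [0.0349, -0.9994, 0.0007], [0.0005, -0.0007, -1.0]] [-0.3   0.75 -0.06] 6.129111099563215e-05
key_timer_top [ 46.4 123.7] 0.94
key_up_top [258.8 244.1] 0.7
key_start_top [353.  224.3] 0.73
key_menu_top [364.1 126.8] 0.8
key_cancel_top [ 72.2 223. ] 0.81
key_down_top [163.5 241.6] 0.91
[0.6609 0.0682 0.0284 0.2071] [ 1.5  0.7 -0.5 -2.  -0.2  0.6  0.4 -0.3 -4.5  0.2  0.5 -0.1  1.4]
key_timer_top [0.5926 0.1463 0.2071] tool cm [  6.48 -10.45   0.39]
key_up_top [0.5307 0.0375 0.2071] tool cm [-0.09  0.21  0.38]
key_start_top [ 0.5432 -0.0151  0.2071] tool cm [0.97 5.52 0.38]
key_menu_top [ 0.5972 -0.0136  0.2071] tool cm [6.37 5.55 0.38]
key_cancel_top [0.5387 0.1448 0.2071] tool cm [  1.08 -10.48   0.39]
key_down_top [0.5292 0.0915 0.2071] tool cm [-0.06 -5.19  0.38]
```

View pics/w4.png

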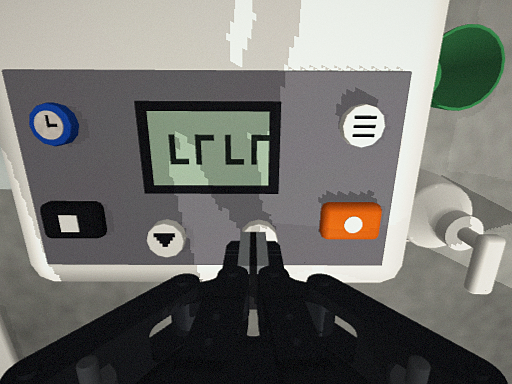

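The fingertips stand over the hour-up key, centred at about (260,240), just right of the tip. I'll shift about 1.5 mm and tap it.

{"api": "carry_out", "payload": {"commands": [{"delta_pos": [0,0.15,0.3],"rotation": [0,0,0]},{"delta_pos": [0,0,0.3],"rotation": [0,0,0]},{"delta_pos": [0,0,0.2],"rotation": [0,0,0]},{"delta_pos": [0,0,0.1],"rotation": [0,0,0]},{"delta_pos": [0,0,0],"rotation": [0,0,0]},{"delta_pos": [0,0,0],"rotation": [0,0,0]}]}}

```text
clock: 8.4
tcp_pos: [0.5309, 0.0364, 0.202]
tcp_rot: [[0.999, 0.033, 0.0], [0.033, -0.999, -0.0], [0.0, 0.0, -1.0]]
force: [-0.4, -1.9, 3.9]
grip_width: 0.0001
finger_force: 2.0
```

{"api": "carry_out", "payload": {"commands": [{"delta_pos": [0,0,0.1],"rotation": [0,0,0]},{"delta_pos": [0,0,0],"rotation": [0,0,0]},{"delta_pos": [0,0,0],"rotation": [0,0,0]}]}}

```text
clock: 8.7
tcp_pos: [0.5309, 0.0364, 0.201]
tcp_rot: [[0.999, 0.033, 0.0], [0.033, -0.999, -0.0], [0.0, 0.0, -1.0]]
force: [-0.5, -1.4, 5.7]
grip_width: 0.0001
finger_force: 2.6
```

{"api": "carry_out", "payload": {"commands": [{"delta_pos": [0,0,-1.0],"rotation": [0,0,0]},{"delta_pos": [0,0,-2.0],"rotation": [0,0,0]},{"delta_pos": [0.55,2.65,0],"rotation": [0,0,0]},{"delta_pos": [0.55,2.6,0],"rotation": [0,0,0]},{"delta_pos": [0,0,1.0],"rotation": [0,0,0]},{"delta_pos": [0,0,1.0],"rotation": [0,0,0]},{"delta_pos": [0,0,0],"rotation": [0,0,0]},{"delta_pos": [0,0,0],"rotation": [0,0,0]},{"delta_pos": [0,0,0],"rotation": [0,0,0]}]}}

```text
clock: 9.6
tcp_pos: [0.5435, -0.0142, 0.2108]
tcp_rot: [[0.999, 0.035, -0.0], [0.035, -0.999, 0.001], [-0.0, -0.001, -1.0]]
force: [-0.4, 0.5, 0.1]
grip_width: 0.0003
finger_force: 0.0
```

```bash
python3 look.py w5
```

```text
9.6 [ 0.5435 -0.0142  0.2108] [[0.9994, 0.0346, -0.0001], [0.0346, -0.9994, 0.0005], [-0.0001, -0.0005, -1.0]] [-0.43  0.48  0.15] 0.0003472439298238243
key_start_top [257.7 241.4] 0.83
key_menu_top [260.8 146.5] 0.96
key_down_top [ 74.2 255.6] 0.68
[0.6617 0.0658 0.017  0.2066] [ 0.4 -0.2 -0.4  0.4  0.  -0.2  1.2]
key_timer_top [0.5943 0.1447 0.2066] tool cm [  5.62 -15.7    0.43]
key_up_top [0.5311 0.0366 0.2066] tool cm [-1.06 -5.12  0.42]
key_start_top [ 0.543  -0.0162  0.2066] tool cm [-0.06  0.2   0.42]
key_menu_top [ 0.597  -0.0153  0.2066] tool cm [5.34 0.29 0.42]
key_cancel_top [0.5403 0.1438 0.2066] tool cm [  0.22 -15.8    0.43]
key_down_top [0.5302 0.0906 0.2066] tool cm [ -0.97 -10.52   0.43]
```

View pics/w5.png

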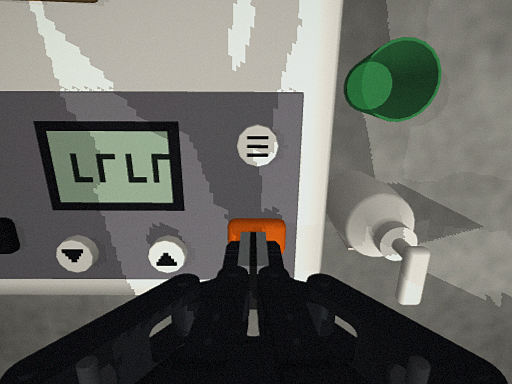

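The fingertips stand over the orange start key, which spans (229-286, 219-252), with hour-up back up at (167,255). I'll tap it, then retreat straight up.

{"api": "carry_out", "payload": {"commands": [{"delta_pos": [0,0.1,0.3],"rotation": [0,0,0]},{"delta_pos": [0,0,0.3],"rotation": [0,0,0]},{"delta_pos": [0,0,0.2],"rotation": [0,0,0]},{"delta_pos": [0,0,0.1],"rotation": [0,0,0]},{"delta_pos": [0,0,0],"rotation": [0,0,0]},{"delta_pos": [0,0,0],"rotation": [0,0,0]}]}}

```text
clock: 10.55
tcp_pos: [0.5437, -0.0167, 0.2021]
tcp_rot: [[0.999, 0.033, 0.0], [0.033, -0.999, -0.0], [0.0, 0.0, -1.0]]
force: [-0.7, -0.9, 3.2]
grip_width: -0.0001
finger_force: 2.0
```

{"api": "carry_out", "payload": {"commands": [{"delta_pos": [0,0,0.1],"rotation": [0,0,0]},{"delta_pos": [0,0,0],"rotation": [0,0,0]},{"delta_pos": [0,0,0],"rotation": [0,0,0]}]}}

```text
clock: 10.85
tcp_pos: [0.5437, -0.0166, 0.2009]
tcp_rot: [[0.999, 0.033, 0.0], [0.033, -0.999, -0.0], [0.0, 0.0, -1.0]]
force: [-0.9, -1.6, 5.7]
grip_width: -0.0003
finger_force: 2.5
```

{"api": "carry_out", "payload": {"commands": [{"delta_pos": [0,0,-1.0],"rotation": [0,0,0]},{"delta_pos": [0,0,-3.0],"rotation": [0,0,0]},{"delta_pos": [0,0,-4.0],"rotation": [0,0,0]},{"delta_pos": [0,0,-4.0],"rotation": [0,0,0]},{"delta_pos": [0,0,0],"rotation": [0,0,0]},{"delta_pos": [0,0,0],"rotation": [0,0,0]},{"delta_pos": [0,0,0],"rotation": [0,0,0]}]}}

```text
clock: 11.55
tcp_pos: [0.5425, -0.0162, 0.3196]
tcp_rot: [[0.999, 0.033, -0.003], [0.033, -0.999, 0.0], [-0.003, -0.0, -1.0]]
force: [-0.5, 0.1, -0.4]
grip_width: -0.0002
finger_force: 0.0
```

```bash
python3 -c "
from h import *
o=arm.get_obs();print(o['clock'],o['tcp_pos'],o['force'])
print(arm.sign_off())"
```

```text
11.55 [ 0.54249839 -0.01621868  0.31963913] [-0.53466574  0.05847503 -0.40103555]
the job is handed in; nothing more can be done
None
```

I tapped timer, hour-up and start in that order, each about 4 mm down at under 6 N by the arm's position and force readings, raised the fingers about 11 cm clear of the keys, and handed the job in at 11.6 s; no verdict came back.

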